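# Load a wire spool and set the wire-stand guide

### The job

Load the orange wire spool on the wire stand: put it over the upright spindle, right down on the white washer, and let go of it. Then take hold of the stand's sliding guide bracket by its black grip bar and its open red cam lever together, raise it until its white pointer is level with the red height tab, and only then, holding it at that height, squeeze the lever fully closed. Finish while still holding the bar and the closed lever with the pointer level with the tab; leave all the other things on the bench alone.

Things in the scene. Friction and masses are not known exactly. Their poses are not given: they have to be found in the camera images.
- spool_orange: the spool to load: orange wire between two black flanges, 64 mm diameter, 70 mm tall, standing upright on the bench, with a 20 mm hole right through along its axis; about 0.35 kg. Origin: centre of its underside, z along the axis, up
- spool_green: a spool of the same size with green wire; leave it alone. Origin: centre of its underside
- spool_blue: a spool of the same size with blue wire; leave it alone. Origin: centre of its underside
- stand: the wire stand, bolted to the bench: blue base plate 160 (x) by 250 (y) by 12 mm, with an upright spindle at (20, -70) mm and an upright 16 mm round column at (20, 60) mm, 214 mm tall above the bench with its cap; an aluminium scale strip stands 32 mm beyond the column (+x). Origin: centre of the plate's underside; its -x side faces the robot, z up
- spindle_seat (a point): centre of the top of the white washer (56 mm diameter, 22 mm above the bench) on which the spool must sit; the steel spindle rises from it: 15 mm diameter, 85 mm tall, its last 8 mm tapered
- spindle_top (a point): tip of the spindle, 85 mm above spindle_seat
- bracket (a joint): height of the sliding guide bracket on the column, in m: 0 at the bottom, resting on its stop, up to 0.100. It weighs about 0.32 kg, slides easily and sinks slowly back down (about 0.2 m/s) when let go while the lever is open
- grip_bar: the bracket's fixed black grip bar, pointing from the column towards the robot. Its frame has the axes of the stand, its origin on the column's axis at the mid height of bar and lever (78 mm above the bench when the bracket is down). The bar spans x -105 to -20 mm, y -14 to -4 mm, z -12 to +12 mm
- bar_face (a point): point on the bar's outer (-y) face where a finger should bear, 75 mm from the column's axis, at mid height
- cam_lever (a joint): angle of the cam lever in rad: 0 fully closed (parallel to the grip bar, with a 11 mm gap between), up to 0.5 open, swung away to +y of the stand. It is stiff (about 7 N at the middle of the paddle, rising to about 14 N over the last 0.1 rad) and stays where it is left; closing it clamps the bracket to the column
- lever_paddle: the red paddle of the cam lever, 74 mm long, 10 mm thick, 22 mm high. Origin: on the lever's upright pivot axis, which lies at x -24, y +12 mm in the frame of grip_bar; in its own frame the paddle runs from x -78 to -4 mm, y -5 to +5 mm, z -11 to +11 mm; it turns with the lever. Closed, bar and paddle together are 31 mm thick
- lever_face (a point): point on the paddle's outer face, 58 mm from the pivot, at mid height, where a finger should bear
- pointer (a point): tip of the bracket's white pointer, a plate 4 mm thick beside the scale strip; moves up and down with the bracket; the point lies at the plate's mid thickness
- mark (a point): inner edge of the red height tab, a plate 4 mm thick clipped to the scale strip on its other side, at its mid thickness; pointer and mark must be at the same height. The tab does not stop the bracket
- tablet: rugged black tablet computer lying on the bench, 175 by 255 by 21 mm; leave it alone
- tape_roll: roll of brown parcel tape lying flat, 96 mm diameter, 48 mm tall; leave it alone
- screwdriver: screwdriver with a yellow handle; leave it alone
- marker_pen: black and blue marker pen, 136 mm long; leave it alone
- lug_jar: pale jar with a black cap, 68 mm diameter, 85 mm tall; leave it alone

How it is judged (in metres and radians):
On the way, in this order (a step that is already met when the one before it is completed fails the run):
1. the orange spool is seated on the spindle and released (horizontal distance between spool_orange and spindle_seat below 0.006 m and z of spool_orange in the frame of spindle_seat below 0.004 m and angle between spool_orange's own z axis and vertical below 0.08 rad and contact force between the fingers and spool_orange below 0.1 N and linear speed of spool_orange below 0.03 m/s), for 0.2 s.
2. the bracket is held at the red tab with its lever still open (z of pointer in the frame of mark between -0.005 and 0.005 m and value of joint cam_lever above 0.15 rad), for 0.2 s.
3. the lever is squeezed closed with the pointer at the tab (z of pointer in the frame of mark between -0.005 and 0.005 m and value of joint cam_lever below 0.05 rad), for 0.2 s.
At the end, for the whole second after the job is handed in: Pointer level with the red tab within 5 mm, cam lever closed (under 0.05 rad), fingers still pressing on both grip bar and paddle (over 1 N each); the orange spool sits released and at rest on the washer: within 4 mm of fully down, 6 mm of centred, 0.08 rad of upright (all of step 1 and all of step 3 and contact force between the fingers and grip_bar above 1 N and contact force between the fingers and lever_paddle above 1 N); the arm keeps its last pose, push and grip.
It fails at once if the lever is closed with the pointer away from the tab (value of joint cam_lever below 0.12 rad and (z of pointer in the frame of mark above 0.008 m or z of pointer in the frame of mark below -0.008 m)).
It fails at once if one of the other things on the bench is moved (distance of any of spool_green, spool_blue, tablet, tape_roll, screwdriver, marker_pen, lug_jar from where it was at the start of the episode above 0.03 m).
It also fails if it takes over 72 s, if anything falls off the work surface, if the arm or the gripper's body presses on something with over 40 N, if the wrist force passes 120 N, or if a joint passes its speed limit or range.

### The arm

A 6-joint arm with a two-finger parallel gripper is mounted at the origin on the work surface. World frame = base frame: x ahead of the robot, y to its left, z up, the work surface at z = 0. Lengths are in m, angles in degrees, forces in N, time in s.
With the tool pointing down it reaches from about 0.325 to 0.85 m from the base axis. Payload 4.4 kg.
Tool frame: the origin (TCP) lies at the very end of the fingers, on their centre line; the grasp point (between the pads) lies 19 mm behind it; z points along the fingers, y is the line along which they close (so a half turn about z gives the same grasp; the last joint's range is limited). The gripper opens to 94 mm and grips with 3 to 60 N. Pads are 16 mm wide; open, the fingers measure 119 mm over their backs; the gripper's body (75 mm by 177 mm) begins 78 mm behind the grasp point.
Start: joints at [-81.561, 11.837, 88.321, -0, 79.842, -8.623], TCP at [0.169, -0.55, 0.205] pointing down, gripper open.
Joint ranges: [-156.59, 156.59], [-49.26, 127.26], [12.9, 141.05], [-63.56, 243.56], [4.71, 150.69], [-161.64, 161.64]. Speed limits (degrees/s): [159.86, 159.86, 180, 180, 180, 180].

### API

Orientations are given as [roll, pitch, yaw] about the fixed x, y, z axes, in that order (R = Rz(yaw) Ry(pitch) Rx(roll)).
In Python, from cell import r gives the robot as it stands.
- The arm moves only by the tool arm_command, never from a script. Its argument "plan" is a list that holds one entry, the list of rows, each a list of 7 numbers: the shift along the world's x, y, z in m, then the turn, a rotation vector about the world's x, y, z in rad, then the closure, from 0 (fully open) to 1 (shut). In form: [[[dx, dy, dz, wx, wy, wz, gripper], ...]]. A call has 1 to 20 rows; each row is the pose to reach, as a shift and turn from the pose commanded when the call began; what a row does not reach only later rows make up. A row lasts 1/10 s, in which the tool goes at most 50 mm and 8.59 degrees, less where a joint would pass 70% of its speed; a pose out of reach is approached as far as the arm can. A call with a gripper value outside its range is refused whole. The fingers move at their own pace and stop on an object; the grip force is fixed at half the most. Time passes only in rows, so rows that repeat a pose let the fingers close. It gives the time, the measured TCP pose, the force, the opening and the grip force at its end, in the units of the state.
- r.get_state(): the state, without advancing time (a new reading comes with each control period).
- r.snapshot(name): name is "scene" or "top"; returns a dict with "frame" (400x640x3 uint8, red, green, blue), "vfov" (degrees; the focal length in pixels is half the picture's height over the tangent of half this angle, whatever the lens; pixels are square), "cx", "cy" (the principal point, pixels), "origin" and "attitude" of the camera in the world. Camera axes: x right, y up, looking along -z (the intrinsics and any distortion apply to the point x, -y, -z); pixel columns grow to the right and rows downward; lengths in m; the calibration is good to about 2 mm. A picture is of the moment at which its call begins. There is no depth.
- r.job_done(): hands the job in; it is judged then, once.
The state is a dict: "time": time; "joint_pos": joint angles; "qvel": joint speeds; "tau": joint torques, N m; "ee_pos": TCP position; "orientation": TCP orientation; "force": force on the tool from outside, world axes, zero at the start; "moment": the same for the moment, N m; "grip_width": finger opening in m; "gripper_force": force on a finger pad.
Only numpy, scipy, OpenCV 4.12 (cv2) and the standard library are available. Lean on these libraries where they do the work, as an engineer would, in place of code of your own. Each camera call takes 0.05 s, during which the arm holds its last target. There are 200 camera calls.

## Working session

There is one attempt and no reset: what is moved stays moved. The work goes in short steps, Python scripts to look and compute and a tool call to move; the robot and the scene stay as the last step left them, time stands still between calls to the robot, and variables do not carry over. Pictures are saved under pics/ and viewed, at most 12 in all, crops included, and the job is handed in when it is done.

Besides the shell and the picture viewer there is one more tool, called after "Request:" by a JSON object that holds its "name" and its "arguments", one argument or row to a line. arm_command: Moves the arm, as the interface text tells. Its arguments: {"type":"object","properties":{"plan":{"type":"array"}},"required":["plan"]}

```bash
ls; mkdir -p pics
cat > h.py <<'E'
import numpy as np, cv2, pickle
from cell import r
def snap(n,f):
    s=r.snapshot(n); pickle.dump(s,open(f'pics/{f}.pkl','wb')); return s
def load(f): return pickle.load(open(f'pics/{f}.pkl','rb'))
E
python3 - <<'E'
from h import *
for n in ("scene","top"):
    s=snap(n,n+'0'); print({k:v for k,v in s.items() if k!='frame'})
    cv2.imwrite(f'pics/{n}0.png',s['frame'][:,:,::-1])
print(r.get_state())
E
```

```text
pics
{'vfov': 57.62185031799471, 'cx': 314.44158215731665, 'cy': 200.97553073254394, 'origin': array([ 1.07206202, -0.26068551,  0.90069674]), 'attitude': array([37.12457685, -0.35049651, 70.52301995])}
{'vfov': 50.11024326206004, 'cx': 314.52291337518204, 'cy': 203.29876294160843, 'origin': array([ 0.41353117, -0.06721807,  1.27028926]), 'attitude': array([  4.14576773,   0.55620217, -89.53469718])}
{'time': 0.1, 'joint_pos': array([-8.15604096e+01,  1.18815390e+01,  8.83944991e+01, -1.76155347e-03,
        7.98416907e+01, -8.62275325e+00]), 'qvel': array([-0.05049396, -0.06922605, -0.18800496, -0.06938671, -0.00485711,
       -0.01815739]), 'tau': array([-4.42850351e-04, -3.71866286e+01, -2.82294238e+01,  6.98998338e-02,
        3.10714112e-02, -4.93190043e-05]), 'ee_pos': array([ 0.16858697, -0.54897865,  0.2044029 ]), 'orientation': array([-1.79883342e+02, -1.59371257e-02,  1.70626399e+01]), 'force': array([ 1.15397145, -0.24963079,  1.57760118]), 'moment': array([-0.023083  ,  0.02537495,  0.03273193]), 'gripper_force': 0.0, 'grip_width': 0.0939284370028022}
```

View pics/scene0.png

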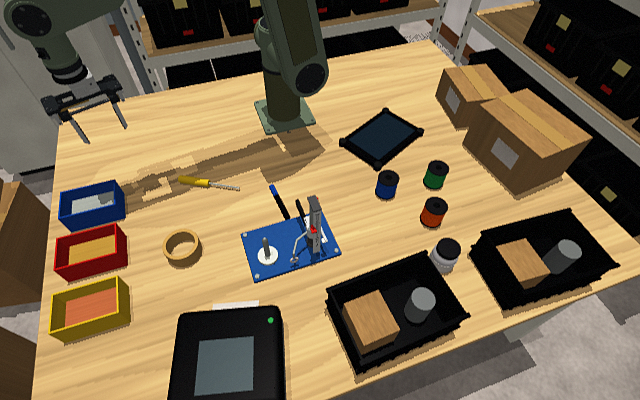

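View pics/top0.png

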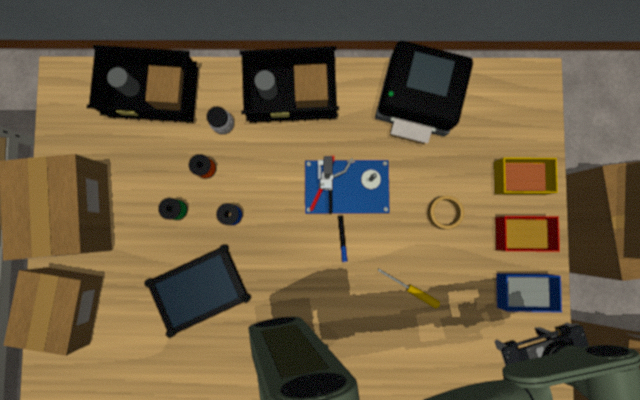

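The scene view has the stand at about (290,245) and the orange spool at about (434,212). The top view has the stand at (347,187) and the orange spool at (203,166). I'll enlarge both.

Run:
```python
from h import *
t=load('top0')['frame'][:,:,::-1]; s=load('scene0')['frame'][:,:,::-1]
# top crop cols 180-400, rows 140-225 -> x3.6 ; scene crop cols 230-460, rows 150-290 x3.4
a=cv2.resize(t[145:220,185:395],(798,285),interpolation=cv2.INTER_CUBIC)
b=cv2.resize(s[180:285,235:455][:, :],(798,int(105*3.8*220/220*798/836)),interpolation=cv2.INTER_CUBIC)
b=cv2.resize(s[182:264+20,237:447],(798,int(102*3.8)),interpolation=cv2.INTER_CUBIC)[:312]
cv2.imwrite('pics/c1.png',np.vstack([a,b]))
```

```text
(no output)
```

View pics/c1.png

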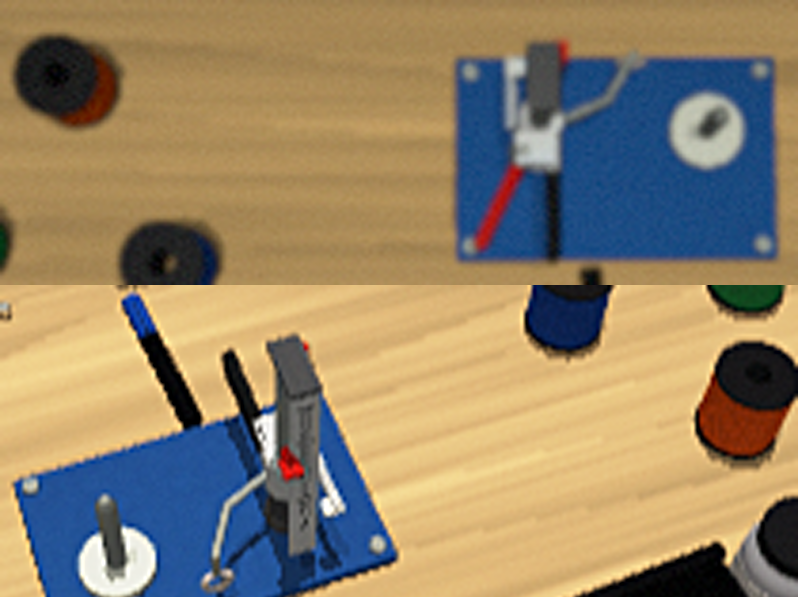

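Crop, top half: plate corners at about (457,59), (775,59), (777,260) and (457,260), washer at (707,131), and the orange spool's top flange at (57,76). Bottom half (scene): spindle tip at (105,500), washer at (117,563), red tab at (290,463), spool top at (757,376).

```bash
cat >> h.py <<'E'
from scipy.spatial.transform import Rotation as Ro
def cam(s):
    return Ro.from_euler('xyz',s['attitude'],degrees=True).as_matrix(), s['origin'], 200/np.tan(np.radians(s['vfov']/2))
def bp(s,u,v,z):
    R,o,f=cam(s); d=R@np.array([(u-s['cx'])/f,-(v-s['cy'])/f,-1]); return o+d*(z-o[2])/d[2]
def pj(s,p):
    R,o,f=cam(s); c=R.T@(np.asarray(p)-o); return np.array([s['cx']+f*c[0]/-c[2], s['cy']-f*c[1]/-c[2]])
T=lambda u,v:(185+u/3.8,145+v/3.8)
S=lambda u,v:(237+u/3.8,182+(v-285)/3.8)
E
python3 - <<'E'
from h import *
t=load('top0');s=load('scene0')
for c in [(457,59),(775,59),(777,260),(457,260)]: print('plate',bp(t,*T(*c),.012))
for c in [(15,484),(398,560),(325,400)]: print('plateS',bp(s,*S(*c),.012))
print('washer',bp(t,*T(707,131),.022),bp(s,*S(117,563),.022))
print('tip',bp(t,*T(721,115),.107),bp(s,*S(104,497),.107))
print('spool',bp(t,*T(57,76),.07),bp(s,*S(757,376),.07))
print('flange w', bp(t,*T(15,76),.07)-bp(t,*T(99,76),.07))
print('blue',bp(t,230.5,213.5,.07),'green',bp(t,172,208,.07),'jar',bp(t,220,120,.085))
E
```

```text
plate [ 0.63184667 -0.0257152   0.012     ]
plate [ 0.63344392 -0.27393573  0.012     ]
plate [ 0.47644712 -0.27478377  0.012     ]
plate [ 0.47455387 -0.02723882  0.012     ]
plateS [ 0.48342899 -0.26983893  0.012     ]
plateS [ 0.63868327 -0.02173729  0.012     ]
plateS [ 0.48759018 -0.02252397  0.012     ]
washer [ 0.57521948 -0.21963572  0.022     ] [ 0.57931855 -0.21537148  0.022     ]
tip [ 0.5758744  -0.21933926  0.107     ] [ 0.57596538 -0.21500161  0.107     ]
spool [0.60703431 0.27114692 0.07      ] [0.61155307 0.27478641 0.07      ]
flange w [-0.00041139  0.06292052  0.        ]
blue [0.46990961 0.18131496 0.07      ] green [0.48416655 0.34694691 0.07      ] jar [0.73320301 0.2138217  0.085     ]
```

Request:
{"name": "arm_command", "arguments": {
  "plan": [
    [[0.441,0.822,0.0,0,0,1.273,0],[0.441,0.822,0.0,0,0,1.273,0],[0.441,0.822,0.0,0,0,1.273,0],[0.441,0.822,0.0,0,0,1.273,0],[0.441,0.822,0.0,0,0,1.273,0],[0.441,0.822,0.0,0,0,1.273,0],[0.441,0.822,0.0,0,0,1.273,0],[0.441,0.822,0.0,0,0,1.273,0],[0.441,0.822,0.0,0,0,1.273,0],[0.441,0.822,0.0,0,0,1.273,0],[0.441,0.822,0.0,0,0,1.273,0],[0.441,0.822,0.0,0,0,1.273,0],[0.441,0.822,0.0,0,0,1.273,0],[0.441,0.822,0.0,0,0,1.273,0],[0.441,0.822,0.0,0,0,1.273,0],[0.441,0.822,0.0,0,0,1.273,0],[0.441,0.822,0.0,0,0,1.273,0],[0.441,0.822,0.0,0,0,1.273,0],[0.441,0.822,0.0,0,0,1.273,0],[0.441,0.822,0.0,0,0,1.273,0]]
  ]
}}

```text
time: 2.1
ee_pos: [0.6101, 0.2761, 0.2038]
orientation: [-179.9, -0.0, 90.2]
force: [0.1, -0.0, -0.5]
grip_width: 0.0942
gripper_force: 0.0
```

Run:
```python
from h import *
s=snap('scene','s1');t=snap('top','t1');print(r.get_state()['ee_pos'])
g=r.get_state()['ee_pos']
b=s['frame'][100:250,340:490,::-1].copy();b=cv2.resize(b,(600,600),interpolation=cv2.INTER_CUBIC)
for dx in(-.047,.047): 
    q=pj(s,g+[dx,0,0]);cv2.circle(b,tuple(int(round(k)) for k in ((q-[340,100])*4+1.5)),3,(255,0,255),1);print(q)
cv2.imwrite('pics/c2.png',b)
```

```text
[0.60901477 0.27251168 0.20413095]
[439.530722   161.53869282]
[459.58023514 187.76290817]
```

View pics/c2.png

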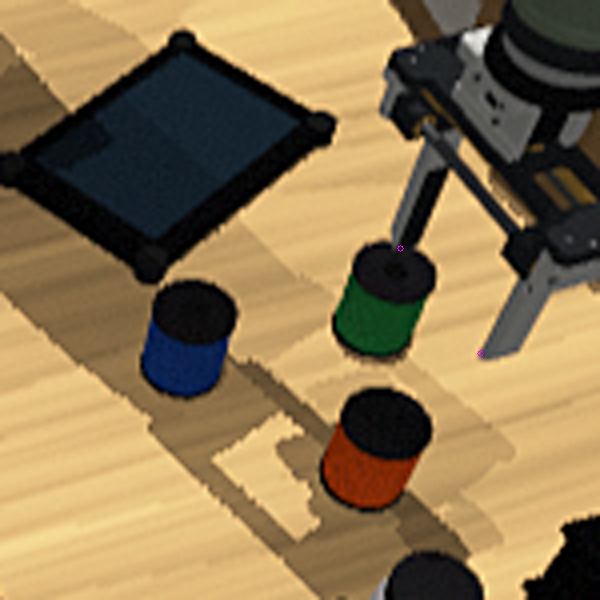

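The scene crop shows the fingers straddling the orange spool (top at (385,420) in the crop) and clear of its neighbours. The projected finger tips match the image.

Request:
{"name": "arm_command", "arguments": {
  "plan": [
    [[0,0,-0.05,0,0,0,0],[0,0,-0.1,0,0,0,0],[0,0,-0.14,0,0,0,0],[0,0,-0.165,0,0,0,0],[0,0,-0.18,0,0,0,0],[0,0,-0.18,0,0,0,0],[0,0,-0.18,0,0,0,0],[0,0,-0.18,0,0,0,1],[0,0,-0.18,0,0,0,1],[0,0,-0.18,0,0,0,1],[0,0,-0.18,0,0,0,1],[0,0,-0.18,0,0,0,1],[0,0,-0.18,0,0,0,1],[0,0,-0.18,0,0,0,1],[0,0,-0.18,0,0,0,1]]
  ]
}}

```text
time: 3.7
ee_pos: [0.6095, 0.2725, 0.0262]
orientation: [-180.0, -0.0, 90.0]
force: [-4.2, 0.4, 5.0]
grip_width: 0.0634
gripper_force: 29.7
```

Request:
{"name": "arm_command", "arguments": {
  "plan": [
    [[0,0,0.03,0,0,0,1],[0,0,0.08,0,0,0,1],[0,0,0.13,0,0,0,1],[0,0,0.18,0,0,0,1],[0,0,0.23,0,0,0,1],[0,-0.02,0.25,0,0,0,1],[-0.005,-0.06,0.25,0,0,0,1],[-0.01,-0.1,0.25,0,0,0,1],[-0.015,-0.145,0.25,0,0,0,1],[-0.02,-0.19,0.25,0,0,0,1],[-0.02,-0.235,0.25,0,0,0,1],[-0.025,-0.28,0.25,0,0,0,1],[-0.025,-0.325,0.25,0,0,0,1],[-0.03,-0.37,0.25,0,0,0,1],[-0.03,-0.415,0.25,0,0,0,1],[-0.033,-0.455,0.25,0,0,0,1],[-0.033,-0.48,0.25,0,0,0,1],[-0.033,-0.49,0.24,0,0,0,1],[-0.033,-0.49,0.2,0,0,0,1],[-0.033,-0.49,0.17,0,0,0,1]]
  ]
}}

```text
time: 5.7
ee_pos: [0.5758, -0.2168, 0.1921]
orientation: [-179.9, -0.1, 90.0]
force: [0.7, 0.6, -4.7]
grip_width: 0.0635
gripper_force: 29.6
```

Request:
{"name": "arm_command", "arguments": {
  "plan": [
    [[0,0,-0.02,0,0,0,1],[0,0,-0.035,0,0,0,1],[0,0,-0.035,0,0,0,1],[0,0,-0.035,0,0,0,1]]
  ]
}}

```text
time: 6.1
ee_pos: [0.577, -0.2172, 0.1604]
orientation: [180.0, -0.0, 90.0]
force: [0.1, 0.0, -4.3]
grip_width: 0.0633
gripper_force: 29.6
```

Run:
```python
from h import *
s=snap('scene','s2');t=snap('top','t2');st=r.get_state();print(st['ee_pos'],st['orientation'],st['force'],st['grip_width'])
b=cv2.resize(s['frame'][195:295,225:345,::-1],(720,600),interpolation=cv2.INTER_CUBIC)
cv2.imwrite('pics/c3.png',b)
g=st['ee_pos']
for z in (-.0262,.0438): print(pj(s,g+[0,0,z]))
```

```text
[ 0.57797192 -0.21800752  0.16220587] [1.79829578e+02 8.82556775e-02 9.00238362e+01] [-0.38045036 -0.06006473 -3.90830369] 0.06359823070996468
[262.17810827 232.65650898]
[258.90269445 216.53027926]
```

View pics/c3.png

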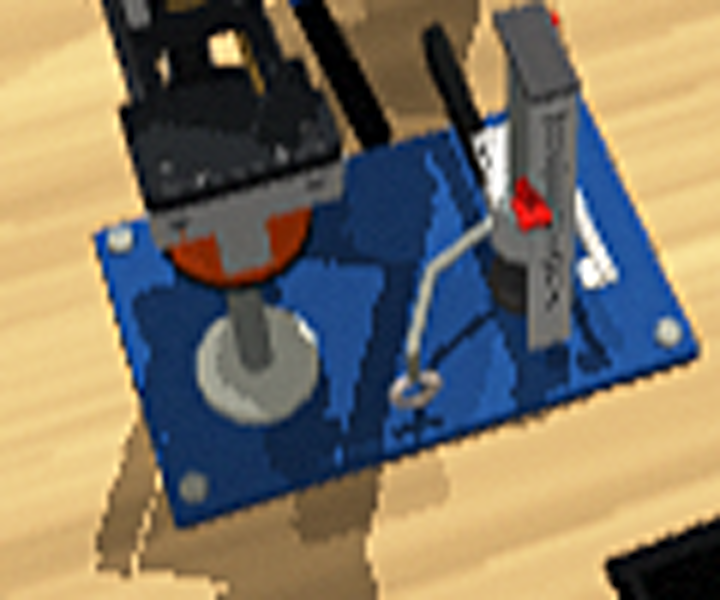

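The crop shows the spool hanging just above the spindle. Its bottom rim spans about u 167 to 312, with its lowest point at (243,288). The washer spans u 197 to 320 and v 303 to 425.

Run:
```python
from h import *
s=load('s2');g=np.array([.5775,-.2177,.1612])
C=lambda p:(np.array([pj(s,q) for q in p])+.5-[225,195])*6-.5
a=np.linspace(0,2*np.pi,360)
def circ(c,rad,z): return C([[c[0]+rad*np.cos(k),c[1]+rad*np.sin(k),z] for k in a])
def ext(P): return P.min(0).round(1),P.max(0).round(1)
w=(.5768,-.2177)
print('spool bottom',ext(circ(g,.032,g[2]-.0262)))
print('washer',ext(circ(w,.028,.022)),ext(circ(w,.028,.012)))
for c in((-.01,0),(0,0),(0,.01)): print('d',c,C([[w[0]+c[0],w[1]+c[1],.022]]))
print('tip z=.107',C([[*w,.107]]))
pl=C([[.557+x,-.148+y,.012] for x,y in((-.08,-.125),(.08,-.125),(.08,.125),(-.08,.125))]);print(pl)
o=cv2.resize(s['frame'][195:295,225:345,::-1],(720,600),interpolation=cv2.INTER_CUBIC)
for P,col in((circ(g,.032,g[2]-.0262),(255,0,255)),(circ(w,.028,.022),(0,255,0)),(pl,(0,255,255)),(C([[*w,.022],[*w,.107]]),(0,255,0))):
    cv2.polylines(o,[P.round().astype(int)],P.shape[0]!=2,col,1)
cv2.imwrite('pics/c4.png',o)
```

```text
spool bottom (array([148.2, 164.1]), array([304.1, 296. ]))
washer (array([190.8, 306.5]), array([314.6, 415.9])) (array([193.5, 317.4]), array([316.3, 426.3]))
d (-0.01, 0) [[247.14762275 341.97894343]]
d (0, 0) [[252.81965134 360.30420743]]
d (0, 0.01) [[274.13796045 353.86887376]]
tip z=.107 [[233.01800126 262.64326651]]
[[ 88.73928796 229.74961674]
 [167.97787394 523.82095826]
 [699.00241748 356.45526296]
 [579.46717687  90.07635112]]
```

View pics/c4.png

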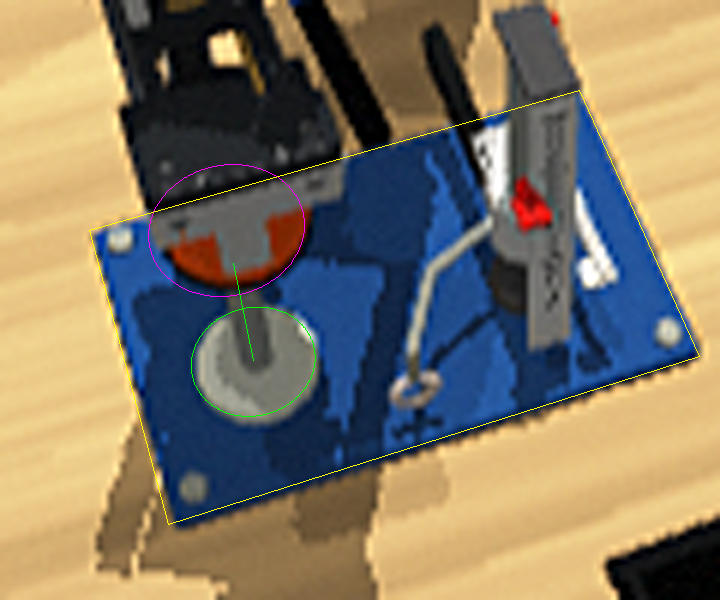

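Run:
```python
from h import *
from scipy.optimize import least_squares
s=load('s2');f=s['frame'].astype(int)
d=(f[:,:,2]-f[:,:,0])  # B-R
np.set_printoptions(linewidth=250)
print(d[228:250,246:284])
print(f[240:270,258:276].sum(2)//3)
```

```text
[[-101 -107 -110    0    6    3    1    4    3    1    2    1    1    1   -2   -2   -2   -5   -1   -1   -2   -3   -3   -3   -1   -1    0    2    5    3    0   18   15   13   29   36   55   73]
 [-103 -110 -112    3    0    1    2    5    1    0   -2   -2    0   -4   -3   -5   -3   -3   -2   -3   -5   -2   -2    1    3    7    8   -6  -31  -42  -37   45   53   58   57   54   50   56]
 [-115 -122 -109   -4    0   -1   -1   -2   -2   -1   -4   -4   -3   -3   -2   -3   -4   -1   -5   -3   -5   -4   -1    5  -34  -26  -49  -62 -100 -115  -89   52   58   50   53   52   52   61]
 [ -78  -36   19   28   -8   -5   -2   -2   -2    0   -4   -3   -1   -3   -3   -3   -1   -1   -2   -5   -1   -1    1  -34 -108  -96 -130 -128 -129 -132  -65   48   59   56   53   51   47   72]
 [  60  158  152  107  -19   -5   -5    1    4    6   -1   -1   -2    1    1   -3   -1   -4   -4   -3   -4   -2    2  -82 -128 -125 -123 -126 -119 -131  -36   51   57   55   52   55   62   71]
 [  24  145  134  133   -6   -9   -5    1    2  -51    8    7    7    7  -28    3   -3   -5   -5   -4   -2   -1    0  -55 -130 -127 -12
[... 4697 characters left out ...]
118 119 118 117 124 116]
 [ 45 104 152 159 157 158 155 134 139 112 115 118 116 116 116 121 118  91]
 [ 47  64 108 138 147 163 158 159 159 140 113 115 119 119 117 120  92  53]
 [ 52  46  64  91 115 140 146 147 154 157 133 123 116 119 118  96  50  35]
 [ 56  52  48  55  70  91 119 127 132 136 135 127 108  99  81  52  33  38]
 [ 53  51  51  49  48  54  75  92  84  92  86  86  68  53  31  36  37  41]
 [ 54  52  54  55  53  50  48  48  47  56  47  42  34  35  35  38  41  40]
 [ 51  56  49  55  53  55  54  51  53  52  52  39  39  43  42  40  43  39]
 [ 51  54  53  56  55  52  52  53  50  52  52  38  37  38  43  42  39  42]
 [ 52  55  52  52  53  53  54  53  55  54  52  37  38  39  38  39  39  42]]
```

Run:
```python
from h import *
from scipy.optimize import least_squares
s=load('s2');g=np.array([.5775,-.2177,.1612])
a=np.linspace(0,2*np.pi,720)
def fit(pts,rad,z,g0):
    pts=np.array(pts,float)
    def res(p):
        P=np.array([pj(s,[p[0]+rad*np.cos(k),p[1]+rad*np.sin(k),z]) for k in a])
        n=cv2.pointPolygonTest
        return [n(P.astype(np.float32).reshape(-1,1,2),tuple(map(float,q)),True) for q in pts]
    o=least_squares(res,g0[:2],diff_step=1e-3,x_scale=.01);return o.x,np.round(o.fun,2)
# outer edge pts (pixel-centre coords)
sp=[(251.6,236),(252.8,238),(253.8,240),(256.5,241.3),(258.5,242),(261,242.7),(264,242.7),(267,242.2),(269,241.4),(271.4,240),(273.2,238),(274.8,236),(275.8,234)]
print('spool',*fit(sp,.032,g[2]-.0262,g))
wa=[(258.9,250),(257.9,252),(257.3,254),(257.3,256),(257.7,258),(259.9,247.8),(277,254),(276.5,251),(274.5,248.5),(272.5,246.6)]
print('washer',*fit(wa,.028,.022,g))
# spindle centreline at rows 244,250
def sl(p): 
    A=[pj(s,[*p,z]) for z in (.03,.09)]
    L=lambda v:A[0][0]+(v-A[0][1])*(A[1][0]-A[0][0])/(A[1][1]-A[0][1])
    return L(244),L(250)
print('spindle obs 265.2,266.4; model at',sl((.5768,-.2177)),sl((.5768,-.2157)))
```

```text
spool [ 0.57518055 -0.21378999] [ 0.3   0.33 -0.33  0.04  0.11 -0.11 -0.1  -0.18 -0.13 -0.09  0.26  0.21
  0.17]
washer [ 0.57703107 -0.21650776] [ 0.11  0.3   0.34  0.44  0.41 -0.71  0.47  0.32  0.48 -0.01]
spindle obs 265.2,266.4; model at (np.float64(264.56379400177576), np.float64(265.78034894572005)) (np.float64(265.35463236879303), np.float64(266.5507553221108))
```

Request:
{"name": "arm_command", "arguments": {
  "plan": [
    [[0.0015,-0.0025,0,0,0,0,1],[0.0015,-0.0025,-0.01,0,0,0,1],[0.0015,-0.0025,-0.018,0,0,0,1],[0.0015,-0.0025,-0.024,0,0,0,1],[0.0015,-0.0025,-0.028,0,0,0,1],[0.0015,-0.0025,-0.032,0,0,0,1],[0.0015,-0.0025,-0.034,0,0,0,1],[0.0015,-0.0025,-0.034,0,0,0,1]]
  ]
}}

```text
time: 7.0
ee_pos: [0.578, -0.2201, 0.1261]
orientation: [-180.0, -0.0, 90.0]
force: [-0.3, -0.2, -3.4]
grip_width: 0.0634
gripper_force: 29.6
```

Request:
{"name": "arm_command", "arguments": {
  "plan": [
    [[0,0,-0.003,0,0,0,1],[0,0,-0.006,0,0,0,1],[0,0,-0.008,0,0,0,1],[0,0,-0.01,0,0,0,1],[0,0,-0.01,0,0,0,1]]
  ]
}}

```text
time: 7.5
ee_pos: [0.5779, -0.22, 0.116]
orientation: [-180.0, -0.0, 90.0]
force: [-0.1, -0.3, -3.8]
grip_width: 0.0633
gripper_force: 29.6
```

No contact force with the spool bottom 17 mm below the tip, so it is on the spindle. Lowering.

Request:
{"name": "arm_command", "arguments": {
  "plan": [
    [[0,0,-0.01,0,0,0,1],[0,0,-0.02,0,0,0,1],[0,0,-0.03,0,0,0,1],[0,0,-0.04,0,0,0,1],[0,0,-0.05,0,0,0,1],[0,0,-0.057,0,0,0,1],[0,0,-0.062,0,0,0,1],[0,0,-0.065,0,0,0,1],[0,0,-0.067,0,0,0,1],[0,0,-0.067,0,0,0,1]]
  ]
}}

```text
time: 8.5
ee_pos: [0.5783, -0.2203, 0.0495]
orientation: [180.0, 0.0, 90.0]
force: [-0.6, -0.2, -3.6]
grip_width: 0.0635
gripper_force: 29.6
```

Request:
{"name": "arm_command", "arguments": {
  "plan": [
    [[0,0,-0.001,0,0,0,1],[0,0,-0.0015,0,0,0,1],[0,0,-0.002,0,0,0,1],[0,0,-0.002,0,0,0,1]]
  ]
}}

```text
time: 8.9
ee_pos: [0.5785, -0.2204, 0.0482]
orientation: [180.0, 0.0, 90.0]
force: [-1.0, 0.3, -1.1]
grip_width: 0.0634
gripper_force: 29.6
```

Request:
{"name": "arm_command", "arguments": {
  "plan": [
    [[0,0,-0.002,0,0,0,0],[0,0,-0.002,0,0,0,0],[0,0,-0.002,0,0,0,0],[0,0,-0.002,0,0,0,0],[0,0,-0.002,0,0,0,0],[0,0,0.02,0,0,0,0],[0,0,0.06,0,0,0,0],[0,0,0.11,0,0,0,0],[0,0,0.15,0,0,0,0],[-0.02,0,0.18,0,0,0,0],[-0.07,0,0.19,0,0,0,0],[-0.12,0,0.19,0,0,0,0],[-0.16,0,0.19,0,0,0,0],[-0.16,0,0.19,0,0,-0.15,0],[-0.16,0,0.19,0,0,-0.3,0],[-0.16,0,0.19,0,0,-0.45,0],[-0.16,0,0.19,0,0,-0.6,0],[-0.16,0,0.19,0,0,-0.75,0],[-0.16,0,0.19,0,0,-0.9,0],[-0.16,0,0.19,0,0,-1.05,0]]
  ]
}}

```text
time: 10.9
ee_pos: [0.4182, -0.2202, 0.2376]
orientation: [180.0, -0.0, 29.5]
force: [0.7, -0.1, 0.2]
grip_width: 0.0941
gripper_force: 0.0
```

Request:
{"name": "arm_command", "arguments": {
  "plan": [
    [[0,0,0,0,0,-0.15,0],[0,0,0,0,0,-0.3,0],[0,0,0,0,0,-0.45,0],[0,0,0,0,0,-0.521,0],[0,0,0,0,0,-0.521,0],[0,0,0,0,0,-0.521,0]]
  ]
}}

```text
time: 11.5
ee_pos: [0.4182, -0.2202, 0.2375]
orientation: [180.0, -0.0, 0.1]
force: [-0.1, 0.0, 0.5]
grip_width: 0.0941
gripper_force: 0.0
```

Run:
```python
from h import *
s=snap('scene','s3');t=snap('top','t3');st=r.get_state();print(st['time'],st['ee_pos'],st['orientation'],st['force'])
a=cv2.resize(s['frame'][190:290,230:350,::-1],(720,600),interpolation=cv2.INTER_CUBIC)
cv2.imwrite('pics/c5.png',a)
```

```text
11.6 [ 0.41818432 -0.22017323  0.23748873] [ 1.79997584e+02 -4.29191663e-03  5.08352822e-02] [ 0.93559224 -0.3248465  -0.32893669]
```

View pics/c5.png

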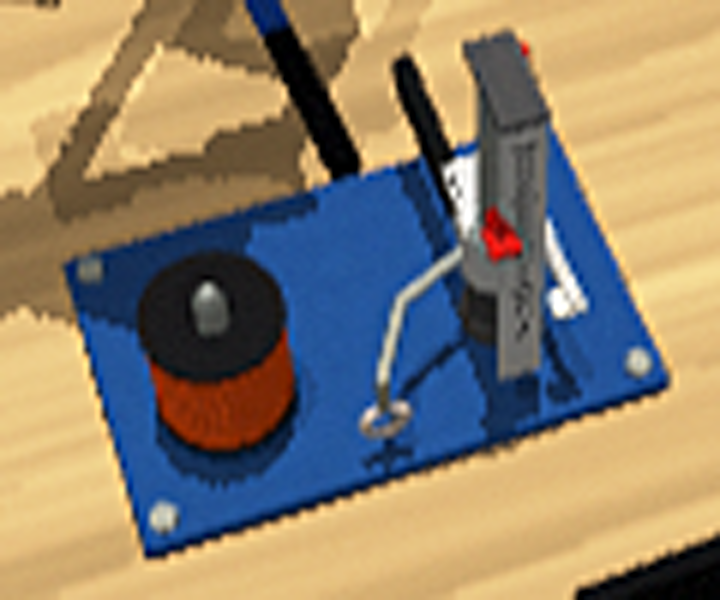

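The crop shows the orange spool seated, with the spindle tip showing at (208,305). The red tab is at about (502,232), and the white pointer's end is near (570,300), low beside the strip. I'll take one close crop of the tab and pointer from both cameras.

Run:
```python
from h import *
s=load('s3');t=load('t3')
a=cv2.resize(s['frame'][195:257,300:340,::-1],None,fx=9,fy=9,interpolation=cv2.INTER_CUBIC)  #360x558
b=cv2.resize(t['frame'][150:216,305:353,::-1],None,fx=9,fy=9,interpolation=cv2.INTER_CUBIC)[:558]
b=cv2.convertScaleAbs(b,alpha=1.3)
cv2.imwrite('pics/c6.png',np.hstack([a,b])); print(a.shape,b.shape)
for n,p in(('bar end -105',(.4735,-.0993,.09)),('bar at -20',(.5585,-.0993,.09)),('col cap',(.5785,-.0903,.214)),('lever open tip',(.5785-.024-.078*.8776,-.0903+.012+.078*.4794,.089)),('pivot',(.5545,-.0783,.089))):
    print(n,(pj(t,p)+.5-[305,150])*9-.5+[360,0])
```

```text
(558, 360, 3) (558, 432, 3)
bar end -105 [593.22033514 567.63517489]
bar at -20 [594.71690914 292.26976997]
col cap [575.04830341 165.56890397]
lever open tip [403.34078614 525.57915046]
pivot [526.48445444 305.07735236]
```

View pics/c6.png

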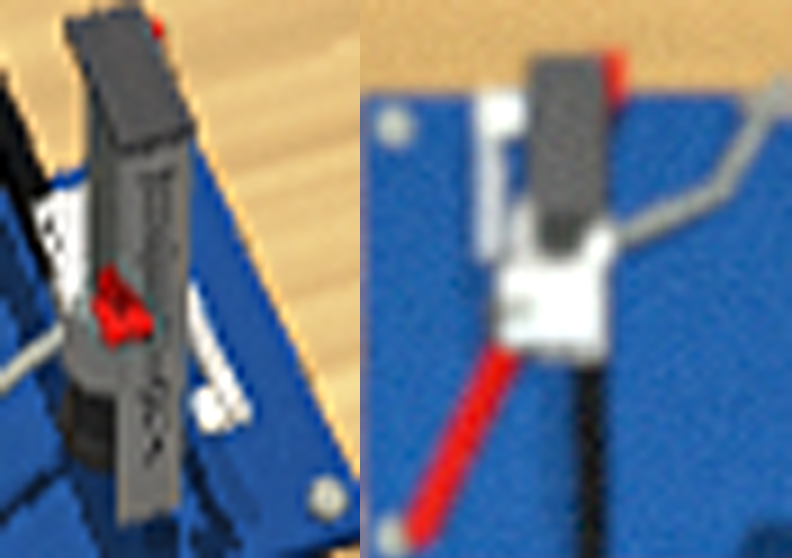

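The crop's right half (top view) shows the bar at u≈591, the lever tip at (420,540) and the pointer's front end at v≈90. The tab's front end is at v≈50. The parallax suggests the tab is about 60 mm above the pointer. Next I'll move over the bracket and descend.

Request:
{"name": "arm_command", "arguments": {
  "plan": [
    [[0.02,0.04,0,0,0,0,0],[0.04,0.08,0,0,0,0,0],[0.065,0.115,0,0,0,0,0],[0.085,0.14,0,0,0,0,0],[0.085,0.147,0,0,0,0,0],[0.085,0.147,-0.03,0,0,0,0],[0.085,0.147,-0.07,0,0,0,0],[0.085,0.147,-0.1,0,0,0,0],[0.085,0.147,-0.125,0,0,0,0],[0.085,0.147,-0.145,0,0,0,0],[0.085,0.147,-0.16,0,0,0,0],[0.085,0.147,-0.17,0,0,0,0],[0.085,0.147,-0.178,0,0,0,0],[0.085,0.147,-0.178,0,0,0,0]]
  ]
}}

```text
time: 13.0
ee_pos: [0.5024, -0.0733, 0.0587]
orientation: [-180.0, 0.1, -0.0]
force: [-0.6, -0.2, -0.6]
grip_width: 0.0941
gripper_force: 0.0
```

Request:
{"name": "arm_command", "arguments": {
  "plan": [
    [[0,0,0,0,0,0,0.2],[0,0,0,0,0,0,0.32],[0,0,0,0,0,0,0.32],[0,-0.002,0,0,0,0,0.36],[0,-0.003,0,0,0,0,0.4],[0,-0.003,0,0,0,0,0.4],[0,-0.003,0,0,0,0,0.4]]
  ]
}}

```text
time: 13.7
ee_pos: [0.5028, -0.0742, 0.0595]
orientation: [-179.8, 0.0, -0.0]
force: [-0.3, 6.2, 1.5]
grip_width: 0.0569
gripper_force: 4.7
```

Request:
{"name": "arm_command", "arguments": {
  "plan": [
    [[0,0,0,0,0,0,0.42],[0,0,0,0,0,0,0.44],[0,-0.0005,0,0,0,0,0.46],[0,-0.001,0,0,0,0,0.47],[0,-0.001,0,0,0,0,0.47],[0,-0.001,0,0,0,0,0.47]]
  ]
}}

```text
time: 14.3
ee_pos: [0.5028, -0.0774, 0.0593]
orientation: [180.0, 0.1, -0.0]
force: [-1.9, 1.6, 1.6]
grip_width: 0.0499
gripper_force: 7.6
```

Request:
{"name": "arm_command", "arguments": {
  "plan": [
    [[0,0,0.003,0,0,0,0.47],[0,0,0.008,0,0,0,0.47],[0,0,0.014,0,0,0,0.47],[0,0,0.02,0,0,0,0.47],[0,0,0.026,0,0,0,0.47],[0,0,0.032,0,0,0,0.47],[0,0,0.038,0,0,0,0.47],[0,0,0.044,0,0,0,0.47],[0,0,0.05,0,0,0,0.47],[0,0,0.055,0,0,0,0.47],[0,0,0.058,0,0,0,0.47],[0,0,0.06,0,0,0,0.47],[0,0,0.06,0,0,0,0.47]]
  ]
}}

```text
time: 15.6
ee_pos: [0.5029, -0.0774, 0.1197]
orientation: [180.0, 0.0, -0.0]
force: [-3.6, -2.5, -3.2]
grip_width: 0.05
gripper_force: 7.9
```

Run:
```python
from h import *
s=snap('scene','s4');st=r.get_state();print(st['time'],st['ee_pos'],st['force'],st['grip_width'],st['gripper_force'])
s2=load('s3')
c=lambda q:cv2.resize(q['frame'][200:257,300:344,::-1],None,fx=9,fy=9,interpolation=cv2.INTER_CUBIC)
cv2.imwrite('pics/c7.png',np.hstack([c(s),c(s2)]))
# candidate points: strip front at column+.032; image dirs in 9x crop
p=np.array([.6145,-.0903,.14]);f=lambda p:(pj(s,p)+.5-[300,200])*9-.5
print(f(p)); [print(k,f(p+np.array(k))-f(p)) for k in((.01,0,0),(0,.01,0),(0,0,.01))]
```

```text
15.65 [ 0.50282129 -0.07733741  0.1195165 ] [-4.9926251  -1.74895395 -2.42160379] 0.04990188279803153 7.889663949608803
[146.38569073 266.60047045]
(0.01, 0, 0) [12.26360703 29.12412606]
(0, 0.01, 0) [ 34.13006234 -10.08469812]
(0, 0, 0.01) [  0.33491984 -19.84756836]
```

View pics/c7.png

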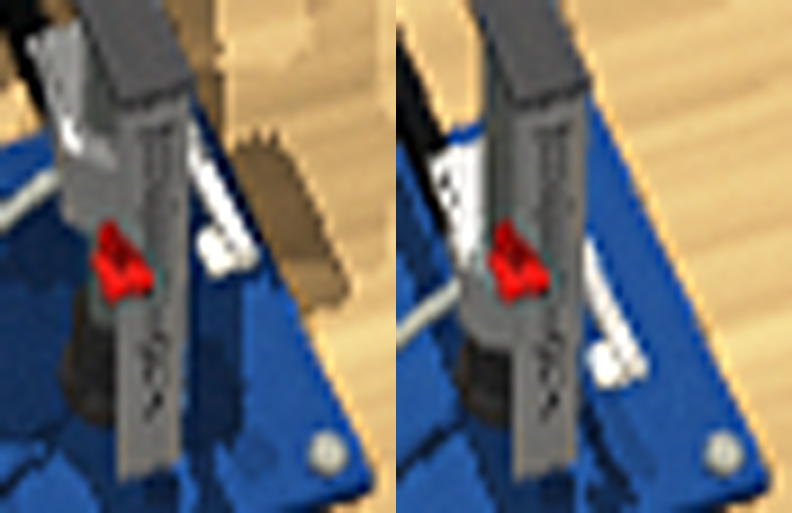

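The crop shows the bracket raised, with the pointer's end block at (225,255). Tab's front lower edge runs (107,303) to (152,290) and the pointer's (207,280) to (258,263), so the pointer looks about 3 mm low. I'll check this against the top view numerically.

Run:
```python
from h import *
s=load('s4');t=snap('top','t4')
np.set_printoptions(linewidth=250)
f=s['frame'].astype(int);g=t['frame'].astype(int)
print('scene R-G rows 222-236 cols 308-320');print((f[:,:,0]-f[:,:,1])[222:236,308:320])
print('scene R rows 222-234 cols 319-332');print(f[222:234,319:332,0])
print('top R rows 152-170 cols 313-324');print(g[152:170,313:326,0])
print('top R-G rows 152-166 cols 328-338');print((g[:,:,0]-g[:,:,1])[152:166,327:338])
b=cv2.resize(t['frame'][150:185,305:355,::-1],None,fx=12,fy=12,interpolation=cv2.INTER_CUBIC)
cv2.imwrite('pics/c8.png',b)
```

```text
scene R-G rows 222-236 cols 308-320
[[  2   1  -1  -1   2   1   2  -1   0   1   0  -1]
 [  1   0  -3  -8  -4  -2  -2   0   2   2   1   0]
 [  1   0  -7  31  52 -12  -4   0  -1   1   3   1]
 [ -9  -8   6 129 131  17 -12  -4   0   0   2   1]
 [-25 -22   5 174 125  90  19 -11  -2  -1   0   1]
 [-23 -22  18 129 141 103  88  21 -10   0   2   0]
 [-25 -18 103 183 118  95 117  87 -24  -8   2   1]
 [-25 -18 107 223 163 107 176 186  41 -14  -3   1]
 [-23 -27  13 196 209 166 209 218 181 -21  -5   1]
 [-19 -14 -14 135 219 210 183 194 174 -19  -4   3]
 [ -5  -3 -11  91 205 167  92 100  27 -10  -4   1]
 [  1  -2  -9  12  92   8   2   9 -10  -4   1   3]
 [  7   1  -4  -8   1  -6  -8  -3  -2  -2   1   2]
 [  6   1  -2  -3  -5   0   0   0  -1   1   2   4]]
scene R rows 222-234 cols 319-332
[[ 89 111   5  74 238 255 222   0  53 127 119 117 118]
 [ 93 113  18  31 152 255 255  69  22 109 121 116 112]
 [111 113   2   0  63 231 255 222   0  67 121 115 114]
 [109 111   0 103 188 134 253 255  65  24 122 114 112]
 [111 110  30 255 255 220 216 255 223   0  86 113 110]
 [108 104  36 255 255 255 155 222 235  9
[... 1361 characters left out ...]
9  72]]
top R-G rows 152-166 cols 328-338
[[ 29  30  31  29  29  31  31  31  31  31  28]
 [ 32  31  29  31  35  32  31  31  30  28  28]
 [ 29  31  33  34  38  37  43  38  32  28  31]
 [ 26  24  28  36  46  61  71  61  38  30  32]
 [ 11  12  12  17  39  79 102  73  42  31  30]
 [  2   1  -2   2  29  87 118  81  42  29  33]
 [  2  -1  -2  -4  14  78 115  80  42  28  30]
 [  0   0  -3  -2  12  70 113  81  35  26  23]
 [ -1  -2  -2  -1   7  57  88  65  20   3   3]
 [ -2   3   0  -2   8  34  54  24 -17 -35 -34]
 [ -1  -2  -4  -3   7  20  14 -18 -40 -49 -47]
 [  1   1   1   0   4   6  -9 -30 -46 -46 -47]
 [ -3  -3  -1   2   5  -5 -22 -47 -46 -43 -43]
 [  0   0  -1   0  -1  -8 -36 -43 -47 -49 -44]]
```

View pics/c8.png

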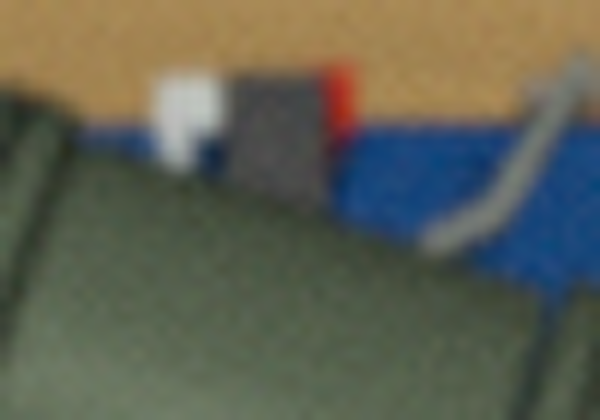

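Both views have the pointer about 4–5.5 mm low. I'll raise it 4.5 mm and measure again.

Request:
{"name": "arm_command", "arguments": {
  "plan": [
    [[0,0,0.0025,0,0,0,0.47],[0,0,0.0045,0,0,0,0.47],[0,0,0.0045,0,0,0,0.47],[0,0,0.0045,0,0,0,0.47]]
  ]
}}

```text
time: 16.1
ee_pos: [0.5028, -0.0773, 0.1241]
orientation: [180.0, 0.1, -0.0]
force: [-4.3, -2.9, -3.4]
grip_width: 0.0502
gripper_force: 8.0
```

Run:
```python
from h import *
np.set_printoptions(linewidth=250)
S=[snap('scene','s5')['frame'] for _ in range(4)];f=np.mean(S,0)
Tt=[snap('top','t5')['frame'] for _ in range(4)];g=np.mean(Tt,0)
st=r.get_state();print(st['time'],st['ee_pos'],st['force'],st['grip_width'],st['gripper_force'])
print('scene tab R-G');print((f[:,:,0]-f[:,:,1])[222:236,308:320].round().astype(int))
print('scene ptr R');print(f[220:233,319:332,0].round().astype(int))
print('top tab rows 152-164 R-B');print((g[:,:,0]-g[:,:,2])[152:165,327:338].round().astype(int)); print((g[:,:,1])[152:165,327:338].round().astype(int))
print('top ptr B');print(g[152:165,313:326,2].round().astype(int))
```

```text
16.5 [ 0.50286654 -0.07734115  0.12407109] [-5.08710264 -2.6731535  -1.80368124] 0.049903407780880246 7.960888864472508
scene tab R-G
[[  2   1   0  -2   0   0   0   0   0   1   1   0]
 [ -1   1  -3  -6  -6  -4   1   0   0   0   0   0]
 [-10  -4  -6  30  53 -12  -3   0   0   1   1   1]
 [-22 -10   6 128 132  18 -13  -4   0   0   1   2]
 [-24 -22   2 173 128  88  19 -10  -2  -1   0   0]
 [-24 -24  16 131 139 103  90  20 -10  -1   1   1]
 [-23 -16 103 180 116  94 119  86 -21  -6   1   2]
 [-24 -19 107 224 164 102 179 183  40 -13  -1   2]
 [-24 -25  11 197 210 168 210 219 181 -20  -4   1]
 [-18 -12 -15 134 218 210 182 194 176 -19  -4   3]
 [ -8  -2 -12  88 202 169  90 100  26 -10  -2   2]
 [  2  -2  -9  14  94  12   2  10 -11  -3   0   1]
 [  5   0  -6  -9   0  -9  -9  -5  -1   0   1   3]
 [  6   0  -1  -2  -4  -1   0   0   0   1   1   2]]
scene ptr R
[[110 104  41 153 255 255  64  43 119 112 111 112 111]
 [110 110  10  80 238 255 218   2  84 119 115 114 114]
 [ 91 115  13  25 154 255 255  63  43 124 118 118 116]
 [ 93 114  14   0  71 232 255 219   7 104 120 116 114]
 [112 112   4 100 1
[... 1894 characters left out ...]
81  82  81  82  81  83  82  81  81  82]
 [ 80  80  83  80  82  82  80  81  80  82  81  81  82]
 [ 80  83  82  80  84  88  88  90  88  90  83  82  81]
 [ 81  82  80  81  94 115 124 124 124 118  98  80  76]
 [ 79  80  79  82 108 150 165 164 166 156 116  81  74]
 [ 82  82  80  81 116 165 186 184 189 176 127  80  70]
 [ 81  84  82  82 118 167 186 187 191 180 129  83  72]
 [ 84  86  84  86 118 164 186 185 182 169 120  81  72]
 [ 83  90  94  98 121 164 182 176 160 140 104  76  72]
 [ 76  86  95 102 124 158 178 162 125  99  77  72  72]
 [ 64  68  74  83 104 136 156 144 103  73  65  68  74]
 [ 58  55  57  59  71  92 111 108  84  64  62  71  74]
 [ 62  61  62  54  56  60  66  69  62  56  58  64  68]]
```

At this height the pointer and tab agree within about 1 mm: the scene view shows +0.15 px, and the top view's front edges line up at 155.3 in both. Squeezing now, with the arm following the fingers.

Request:
{"name": "arm_command", "arguments": {
  "plan": [
    [[0,-0.001,0,0,0,0,0.49],[0,-0.002,0,0,0,0,0.51],[0,-0.003,0,0,0,0,0.53],[0,-0.004,0,0,0,0,0.55],[0,-0.0047,0,0,0,0,0.57],[0,-0.005,0,0,0,0,0.575],[0,-0.005,0,0,0,0,0.575]]
  ]
}}

```text
time: 17.2
ee_pos: [0.5028, -0.0822, 0.1239]
orientation: [180.0, 0.1, 0.0]
force: [-5.2, -2.3, -3.3]
grip_width: 0.0402
gripper_force: 9.5
```

Request:
{"name": "arm_command", "arguments": {
  "plan": [
    [[0,-0.001,0,0,0,0,0.595],[0,-0.002,0,0,0,0,0.615],[0,-0.003,0,0,0,0,0.635],[0,-0.004,0,0,0,0,0.655],[0,-0.0045,0,0,0,0,0.68],[0,-0.0045,0,0,0,0,0.75],[0,-0.0045,0,0,0,0,0.9],[0,-0.0045,0,0,0,0,1],[0,-0.0045,0,0,0,0,1],[0,-0.0045,0,0,0,0,1]]
  ]
}}

```text
time: 18.2
ee_pos: [0.5026, -0.0871, 0.1239]
orientation: [179.9, 0.1, 0.1]
force: [-4.8, -3.5, -3.5]
grip_width: 0.03
gripper_force: 30.1
```

Run:
```python
from h import *
np.set_printoptions(linewidth=250)
f=np.mean([snap('scene','s6')['frame'] for _ in range(3)],0)
st=r.get_state();print(st['time'],st['ee_pos'],st['force'],st['grip_width'],st['gripper_force'])
print(f[220:233,319:332,0].round().astype(int))
o=cv2.resize(f[190:290,230:350,::-1].astype(np.uint8),(720,600),interpolation=cv2.INTER_CUBIC);cv2.imwrite('pics/c9.png',o)
```

```text
18.35 [ 0.50262782 -0.08703318  0.12384947] [-5.70726253 -2.92618777 -2.79229796] 0.03048619693395712 30.104820728302002
[[110 106  45 156 255 255  64  42 118 108 103 170 218]
 [109 109  12  78 237 255 218   3  83 116 109 106 231]
 [ 90 114  15  32 153 255 255  63  41 123 113 109 182]
 [ 92 113  14   0  70 231 255 218   6 103 118 108 107]
 [111 110   1  99 114 148 252 255  63  57 119 111 106]
 [109 108  31 255 248 227 215 255 220   7 116 110 102]
 [109 107  33 255 255 255 154 221 206  94  83 114 106]
 [110 108   1 167 255 255 241 225 177 126  23 116 104]
 [112 113   0  45 255 255 236 193 167  53   3  90 113]
 [110 115   0  10 126 156  67  27  36   4  10  41 125]
 [113 118   1  11  21  17   3  10  14  18  14  16 110]
 [111 102   2  16  14  17  16  18  19  21  18  14  55]
 [112  85   3  18  19  30  28  29  19  21  17  11  15]]
```

View pics/c9.png

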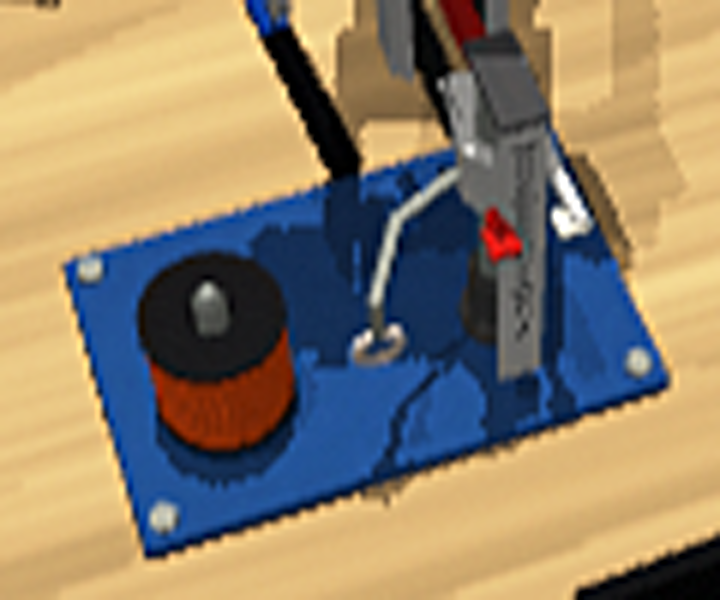

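The crop shows the lever closed against the bar in the grip. The pointer is unmoved beside the tab, and the orange spool is still seated at (215,350). The fingers are 30.5 mm apart at 30 N. Handing in.

```bash
python3 -c "
from cell import r
print(r.job_done())"
```

```text
the job is handed in; nothing more can be done
None
```

The job is handed in; no verdict was shown. The orange spool is released on the washer, and the pointer is level with the red tab within about 1 mm as measured in the pictures. The lever is closed, with bar and lever still held at 30 N.

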